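# Clamp the green-capped syringe in the cradle

## Task

Swing the clamp bar of the syringe cradle well aside (about a quarter turn, it rises as it turns), lay the green-capped syringe in the two V blocks with its barrel fully down, then swing the bar all the way back so that its sprung foot holds the barrel. Leave the red-capped syringe where it lies.

Things in the scene. Friction and masses are not known exactly. Their poses are not given: they have to be found in the camera images.
- cradle: Fixed plate 180 (x -55 to 125) x 110 x 10 mm, 2 blue V blocks at y -32 and 32 mm (8 thick, V 40 wide, tops 49 mm up; gap between free for fingers) and a steel post at x 90, y 0, 135 tall. Origin on bench under the V; z up, x away from robot (+-15 deg). A seated barrel lies along y, axis at x 0, 45 mm up. A grey bar 16 wide turns on the post; sprung foot (2 N) under it, 90 mm from the post.
- bar_swing (a joint): Bar angle a, 0 to 1.8 rad (stops). At 0 it points along cradle -x over the V, underside 78 mm up; grows clockwise from above, to cradle +y (left). Black upright knob, 20 mm dia, 88 to 118 mm up, at post + 125 mm*(-cos a, sin a). A cam lifts bar, foot and knob 20 mm per rad (31 mm at 1.57). Stays where left (1 N friction at knob); push it sideways or lead it by the knob.
- syringe_green: Capped syringe lying on the mat, to be clamped, cap to either side: amber barrel 22 mm dia, green cap collar and nozzle at one end, green plunger at the other, 141 mm long, 50 g. Origin on the axis at the middle of the bare barrel (y -46 to 46 mm), 12 mm above the mat; y along the barrel to the cap, which starts within 20 deg of robot left. 40x24 mm flange and 24 mm collar keep it level.
- syringe_red: Capped syringe lying on the mat, to be left alone: amber barrel 22 mm dia, red cap collar and nozzle at one end, red plunger at the other, 141 mm long, 50 g. Origin on the axis at the middle of the bare barrel (y -46 to 46 mm), 12 mm above the mat; y along the barrel to the cap, which starts within 20 deg of robot left. 40x24 mm flange and 24 mm collar keep it level.
There are look-alikes about, which are no part of the job. Leave any yellow look-alike of the cradle alone.

How it is judged (in metres and radians):
On the way, in this order (a step that is already met when the one before it is completed fails the run):
1. the clamp bar is turned well aside (value of joint bar_swing above 1.1 rad), for 0.2 s.
2. the green-capped syringe lies down in both V blocks, the bar still aside (x of syringe_green in the frame of cradle between -0.01 and 0.01 m and y of syringe_green in the frame of cradle between -0.015 and 0.015 m and z of syringe_green in the frame of cradle between 0.038 and 0.052 m and angle between the y axis of syringe_green and the y axis of cradle, either way round below 0.18 rad and value of joint bar_swing above 0.6 rad), for 0.2 s.
At the end, for the whole second after the job is handed in: Green-capped syringe at rest down in the V blocks (within 10 mm across, 15 mm along, 7 mm in height of the seat 45 mm above the cradle origin, 10 degrees, either way round), bar back over it (under 0.12 rad), red-capped one within 30 mm of its start (x of syringe_green in the frame of cradle between -0.01 and 0.01 m and y of syringe_green in the frame of cradle between -0.015 and 0.015 m and z of syringe_green in the frame of cradle between 0.038 and 0.052 m and angle between the y axis of syringe_green and the y axis of cradle, either way round below 0.18 rad and value of joint bar_swing below 0.12 rad and linear speed of syringe_green below 0.02 m/s and distance of syringe_red from where it was at the start of the episode below 0.03 m); the robot touches nothing.
It fails at once if the red-capped syringe is moved by more than 30 mm (distance of syringe_red from where it was at the start of the episode above 0.03 m).
It also fails if it takes over 72 s, if anything falls off the work surface, if the arm or the gripper's body presses on something with over 40 N, if the wrist force passes 120 N, or if a joint passes its speed limit or range.

## Robot

A 6-joint arm with a two-finger parallel gripper is mounted at the origin on a cart in front of the work surface, level with it; the furniture and walls round the work are solid. World frame = base frame: x ahead of the robot, y to its left, z up, the work surface at z = 0. Lengths are in m, angles in degrees, forces in N, time in s.
With the tool pointing down it reaches from about 0.35 to 0.875 m from the base axis. Payload 4.2 kg.
Tool frame: the origin (TCP) lies midway between the tips of the shut fingers; the grasp point (between the pads) lies 19 mm behind it; z points along the fingers, y is the line along which they close (so a half turn about z gives the same grasp; the last joint's range is limited). The gripper opens to 87 mm and grips with 3 to 60 N. Pads are 19 mm wide; open, the fingers measure 117 mm over their backs; the gripper's body (75 mm by 190 mm) begins 51 mm behind the grasp point.
Start: joints at [-62.303, 22.042, 0.453, 0, -68.411, -14.817], TCP at [0.139, -0.609, 0.223] pointing down, gripper open.
Joint ranges: [-179.83, 179.83], [-69.29, 118.12], [-61.27, 80.66], [-181.25, 117.63], [-171.15, -9.14], [-177.46, 177.46]. Speed limits (degrees/s): [159.86, 159.86, 180, 180, 180, 180].

## Interface

Orientations are given as a 3x3 rotation matrix whose columns are the frame's x, y, z axes.
In Python, from station import sense, capture, finish_job, silhouettes, landmark_of gives the robot as it stands.
- The arm moves only by the tool step_arm, never from a script. Its arguments are lists of equal length, an entry for each row: "linear": the shift along the tool's x, y, z in mm, a list of three; "delta_rot": the turn, a rotation vector about the tool's x, y, z in rad, a list of three; "grip": the finger opening in mm, from 0 to 87. A call has 1 to 10 rows; each row shifts and turns the commanded pose from where the row before left it, along the tool's axes as they then stand; what a row does not reach is not made up. A row lasts 1/8 s, in which the tool goes at most 62.5 mm and 10.7 degrees, less where a joint would pass 70% of its speed; a pose out of reach is approached as far as the arm can. A call with a gripper value outside its range is refused whole. The fingers move at their own pace and stop on an object; the grip force is fixed at half the most. Time passes only in rows, so rows that do not move let the fingers close. It gives the time, the measured TCP pose, the force, the opening and the grip force at its end, in the units of the state.
- sense(): the state, without advancing time (a new reading comes with each control period).
- capture(name): name is "scene" or "top"; returns a dict with "img" (420x560x3 uint8, red, green, blue), "fx", "fy", "cx", "cy" (pixels), "world_to_cam" (4x4, takes a point from world to camera coordinates). Camera axes: x right, y up, looking along -z (the intrinsics and any distortion apply to the point x, -y, -z); pixel columns grow to the right and rows downward; lengths in m; the calibration is good to about 2 mm. A picture is of the moment at which its call begins. There is no depth.
- finish_job(): hands the job in; it is judged then, once.
Trained networks look in the newest picture that a camera, given by its name, has taken for a name from the list of things; names that differ only in an ending like _2 or _b are one class to them, and where a whole thing is asked for, a point or a joint stands for the part that bears it (a point fixed in the world has none). Each returns a list of dicts, best first, with "score" (0 to 1); they miss things now and then, are a little off and sometimes report something else, mostly with a low value. They report only what shows in the picture. A call takes as long as a camera call. They do not tell look-alikes from the thing itself.
- silhouettes(camera, label): "mask" (420x560 bool, what is visible of it) and "point" ([column, row] in pixels, amid what is visible of it).
- landmark_of(camera, label): "point" ([column, row] in pixels: a listed point, or the origin of a listed thing).
The state is a dict: "time_s": time; "joints": joint angles; "joint_velocities": joint speeds; "effort": joint torques, N m; "tcp_pos": TCP position; "ee_rot": TCP orientation; "wrist_force": force on the tool from outside, world axes, zero at the start; "moment": the same for the moment, N m; "gripper_width": opening from 0.0 (shut) to 1.0 (fully open); "gripper_force": force on a finger pad.
Only numpy, scipy, OpenCV 4.12 (cv2) and the standard library are available. Lean on these libraries where they do the work, as an engineer would, in place of code of your own. Each camera call takes 0.05 s, during which the arm holds its last target. There are 200 camera calls.

## Working session

There is one attempt and no reset: what is moved stays moved. The work goes in short steps, Python scripts to look and compute and a tool call to move; the robot and the scene stay as the last step left them, time stands still between calls to the robot, and variables do not carry over. Pictures are saved under pics/ and viewed, at most 11 in all, crops included, and the job is handed in when it is done.

Besides the shell and the picture viewer there is one more tool, called after "Emit:" in YAML: its name, and indented under it one key for each argument. step_arm: Moves the arm, as the interface text tells. Its arguments: {"type":"object","properties":{"linear":{"type":"array"},"delta_rot":{"type":"array"},"grip":{"type":"array"}},"required":["linear","delta_rot","grip"]}

```bash
mkdir -p pics; cat > h.py <<'E'
import numpy as np, cv2
from station import *
def ray(c,p):
    M=np.array(c["world_to_cam"]);R=M[:3,:3];o=-R.T@M[:3,3]
    d=R.T@np.array([(p[0]-c["cx"])/c["fx"],-(p[1]-c["cy"])/c["fy"],-1]);return o,d
def atz(c,p,z):
    o,d=ray(c,p);return o+d*(z-o[2])/d[2]
def px(c,P):
    M=np.array(c["world_to_cam"]);q=M[:3,:3]@np.array(P)+M[:3,3]
    return np.array([c["cx"]+c["fx"]*q[0]/-q[2],c["cy"]-c["fy"]*q[1]/-q[2]])
def tri(c1,p1,c2,p2):
    o1,d1=ray(c1,p1);o2,d2=ray(c2,p2);d1/=np.linalg.norm(d1);d2/=np.linalg.norm(d2)
    t=np.linalg.lstsq(np.c_[d1,-d2],o2-o1,rcond=None)[0];a=o1+t[0]*d1;b=o2+t[1]*d2
    return (a+b)/2,np.linalg.norm(a-b)
E
python3 - <<'E'
from h import *
np.set_printoptions(precision=3,suppress=True)
s=sense();print(s)
C={}
for n in("top","scene"):
    c=C[n]=capture(n);cv2.imwrite(f"pics/{n}0.png",c["img"][:,:,::-1])
    print(n,c.keys(),c["fx"],c["cx"],c["cy"],np.array(c["world_to_cam"]).round(3).tolist())
    for l in("cradle","bar_swing","syringe_green","syringe_red"):
        print(l,[(np.round(d["point"]),round(d["score"],2),atz(c,d["point"],.012 if "syr" in l else 0)) for d in landmark_of(n,l)])
        for d in silhouettes(n,l):print("  sil",np.round(d["point"]),round(d["score"],2),d["mask"].sum())
E
```

```text
{'time_s': 0.0, 'joints': array([-62.302,  22.089,   0.382,  -0.028, -68.41 , -14.816]), 'joint_velocities': array([ 0.076, -0.058, -0.061, -0.021,  0.019,  0.016]), 'effort': array([ -0.   , -39.067,  18.741,   4.22 ,   0.011,  -0.   ]), 'tcp_pos': array([ 0.139, -0.609,  0.221]), 'ee_rot': array([[-0.975, -0.223, -0.001],
       [-0.223,  0.975,  0.002],
       [ 0.   ,  0.002, -1.   ]]), 'wrist_force': array([-0.347,  0.359, -0.081]), 'moment': array([ 0.01 , -0.042,  0.01 ]), 'gripper_force': 0.0, 'gripper_width': 0.9993205032767258}
top dict_keys(['img', 'fx', 'fy', 'cx', 'cy', 'world_to_cam']) 478.0437457310709 281.8350603805396 215.7868877442985 [[-0.026, -1.0, -0.009, -0.119], [0.997, -0.026, 0.068, -0.586], [-0.068, -0.007, 0.998, -0.851], [0.0, 0.0, 0.0, 1.0]]
cradle [(array([295., 150.]), 0.9, array([ 0.708, -0.162,  0.   ])), (array([195., 267.]), 0.77, array([0.493, 0.029, 0.   ]))]
  sil [196. 252.] 0.87 5853
  sil [302. 135.] 0.75 5670Traceback (most recent call last):
  File "<stdin>", line 9, in <module>
ValueError: it knows: cradle, syringe_green, syringe_red
```

```bash
python3 - <<'E'
from h import *
np.set_printoptions(precision=3,suppress=True)
ims=[]
for n in("top","scene"):
    c=capture(n);cv2.imwrite(f"pics/{n}0.png",cv2.resize(c["img"][:,:,::-1],(800,600),interpolation=cv2.INTER_CUBIC))
    print(n,c["fx"],np.array(c["world_to_cam"]).round(3).tolist())
    for l in("cradle","syringe_green","syringe_red"):
        print(l,[(np.round(d["point"]),round(d["score"],2),atz(c,d["point"],.012 if "syr" in l else 0)) for d in landmark_of(n,l)])
        for d in silhouettes(n,l):print("  sil",np.round(d["point"]),round(d["score"],2),d["mask"].sum())
E
```

```text
top 478.0437457310709 [[-0.026, -1.0, -0.009, -0.119], [0.997, -0.026, 0.068, -0.586], [-0.068, -0.007, 0.998, -0.851], [0.0, 0.0, 0.0, 1.0]]
cradle [(array([298., 153.]), 0.83, array([ 0.701, -0.168,  0.   ])), (array([192., 267.]), 0.6, array([0.493, 0.035, 0.   ]))]
  sil [305. 135.] 0.93 5778
  sil [197. 252.] 0.75 5880
syringe_green [(array([328., 279.]), 0.72, array([ 0.465, -0.215,  0.012]))]
  sil [328. 282.] 0.93 862
syringe_red [(array([396., 192.]), 0.62, array([ 0.622, -0.345,  0.012]))]
  sil [394. 191.] 0.88 959
  sil [187. 251.] 0.54 983
scene 480.76250053416186 [[-0.856, -0.516, 0.017, 0.405], [0.214, -0.325, 0.921, -0.229], [-0.47, 0.793, 0.389, -0.478], [0.0, 0.0, 0.0, 1.0]]
cradle [(array([252., 303.]), 0.91, array([0.496, 0.031, 0.   ])), (array([218., 220.]), 0.61, array([ 0.715, -0.175,  0.   ]))]
  sil [215. 204.] 0.81 2905
  sil [234. 284.] 0.73 8109
syringe_green [(array([346., 240.]), 0.77, array([ 0.455, -0.208,  0.012]))]
  sil [344. 240.] 0.72 786
syringe_red [(array([300., 199.]), 0.82, array([ 0.616, -0.336,  0.012]))]
  sil [300. 199.] 0.57 394
```

View pics/top0.png

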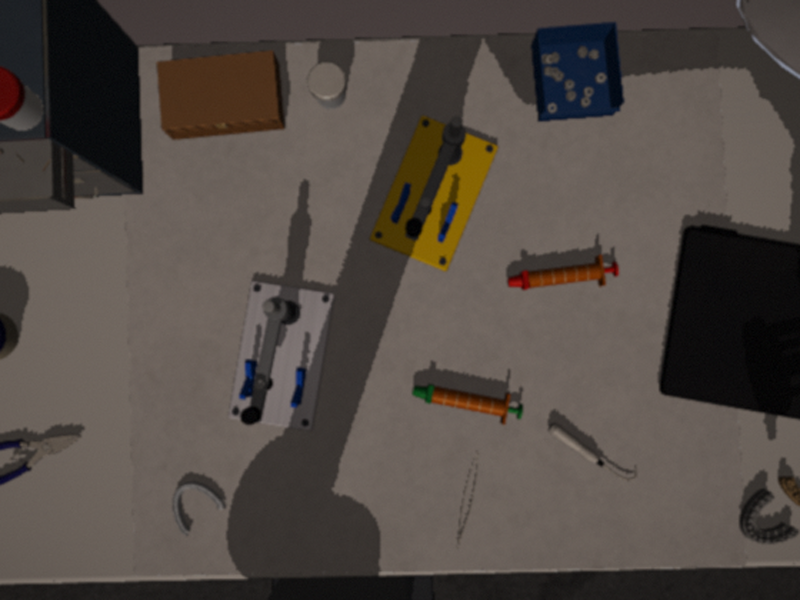

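View pics/scene0.png

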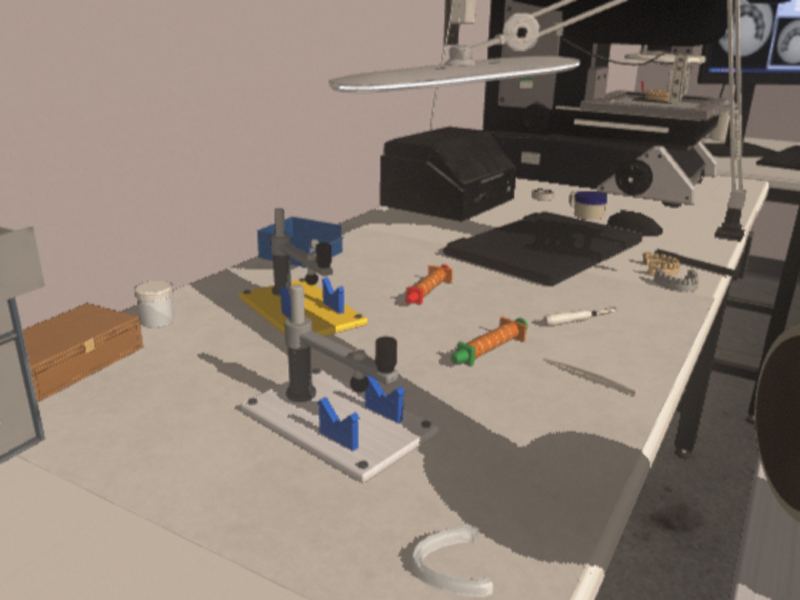

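The grey cradle (post at top-view px ~(280,308), knob ~(250,415), in the 800x600 view) is the one meant. The yellow one at ~(435,190) is the look-alike. The green syringe lies with its cap at (420,393) and plunger at (520,411). The red one is at ~(565,275). I'll confirm in a crop with a fitted overlay.

```bash
cat > fit.py <<'E'
from h import *
from scipy.optimize import least_squares
np.set_printoptions(precision=4,suppress=True)
def T(x,y,th,P):
    c,s=np.cos(th),np.sin(th);P=np.atleast_2d(P)
    return np.c_[x+c*P[:,0]-s*P[:,1],y+s*P[:,0]+c*P[:,1],P[:,2]]
K=np.array([[.125,.055,.01],[.125,-.055,.01],[-.055,-.055,.01],[-.055,.055,.01]])
E
python3 - <<'E'
from fit import *
c=capture("top");s=capture("scene")
# initial corners top (view px*0.7)
top=np.array([[252,275],[333,292],[312,430],[230,418]])*.7
def res(q): return np.concatenate([px(c,P)-t for P,t in zip(T(*q,K),top)])
r=least_squares(res,[.5,.03,-.1]);print("cradle",r.x,np.degrees(r.x[2]),r.fun)
q=r.x
im=c["img"];hsv=cv2.cvtColor(im,cv2.COLOR_RGB2HSV)
# syringe
m=max(silhouettes("top","syringe_green"),key=lambda d:d["score"])["mask"]
H,S,V=[hsv[...,i].astype(int) for i in range(3)]
amb=m&(H<22)&(S>120);gr=m&(H>40)&(H<90)&(S>90)
v,u=np.nonzero(amb);P=np.array([atz(c,p,.014) for p in np.c_[u,v]])[:,:2]
mu=P.mean(0);w,E=np.linalg.eigh(np.cov((P-mu).T));d=E[:,1]*np.sign(E[1,1])
t=(P-mu)@d;n=(P-mu)@E[:,0]
print("amber",mu,"dir",d,np.degrees(np.arctan2(-d[0],d[1])),np.percentile(t,[0,1,99,100]),np.percentile(n,[1,99]))
v,u=np.nonzero(m);P=np.array([atz(c,p,.012) for p in np.c_[u,v]])[:,:2];t=(P-mu)@d;print("all",t.min(),t.max())
v,u=np.nonzero(gr);P=np.array([atz(c,p,.012) for p in np.c_[u,v]])[:,:2];t=(P-mu)@d;print("green t",np.sort(t)[::4])
# overlay on crops
def draw(cam,f,x0,y0,x1,y1):
    g=cv2.resize(cam["img"][y0:y1,x0:x1,::-1],None,fx=f,fy=f,interpolation=cv2.INTER_CUBIC)
    def ln(A,col):
        A=np.array([(px(cam,p)-[x0,y0]+.5)*f for p in A]).astype(int);cv2.polylines(g,[A],True,col,1)
    ln(T(*q,K),(0,255,0))
    for y in(-.032,.032):ln(T(*q,[[-.02,y-.004,.049],[.02,y-.004,.049],[.02,y+.004,.049],[-.02,y+.004,.049]]),(0,0,255))
    a=np.linspace(0,6.28,20);ln(T(*q,np.c_[-.035+.01*np.cos(a),.01*np.sin(a),a*0+.118]),(255,0,255))
    for k in(-.046,.046):ln([np.r_[mu+k*d+.011*e*E[:,0],.012] for e in(-1,1)],(255,255,0))
    return g
A=draw(c,3,145,180,375,310);B=draw(s,3,160,190,390,340)
cv2.imwrite("pics/c1.png",np.vstack([A[:, :690],B[:,:690]])[:840]);print(A.shape,B.shape)
g=np.hstack([cv2.resize(A,(400,226)),cv2.resize(B,(400,261))[:226]])
cv2.imwrite("pics/c1.png",cv2.resize(np.vstack([A,B]),(int(690*600/840),600)) if 0 else A); cv2.imwrite("pics/c2.png",B)
E
```

```text
cradle [ 0.495   0.0285 -0.1757] -10.067322739460682 [-0.6221  2.1321  1.3629 -0.9779  0.6556 -0.195  -1.3914 -0.9422]
amber [ 0.4622 -0.2181] dir [0.2212 0.9752] -12.778803331761955 [-0.0466 -0.0456  0.0489  0.0503] [-0.0125  0.0143]
all -0.06497264971692589 0.07552418962473764
green t [-0.065  -0.0639 -0.0627 -0.0621 -0.0608 -0.0596 -0.0579 -0.0558 -0.0529
 -0.0511 -0.0493  0.0509  0.0513  0.052   0.0527  0.0531  0.0538  0.0545
  0.0549  0.0555  0.0562  0.0567  0.0573  0.058   0.0588  0.0595  0.0602
  0.0612  0.062   0.063   0.0638  0.0648  0.0659  0.0669  0.068   0.0688
  0.0702  0.0712  0.0723  0.0737  0.0752]
(390, 690, 3) (450, 690, 3)
```

View pics/c1.png

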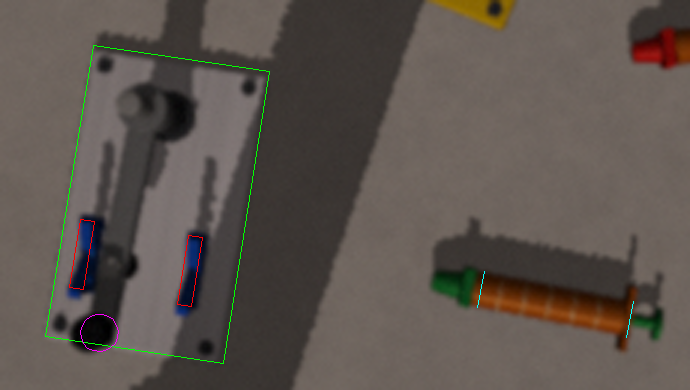

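View pics/c2.png

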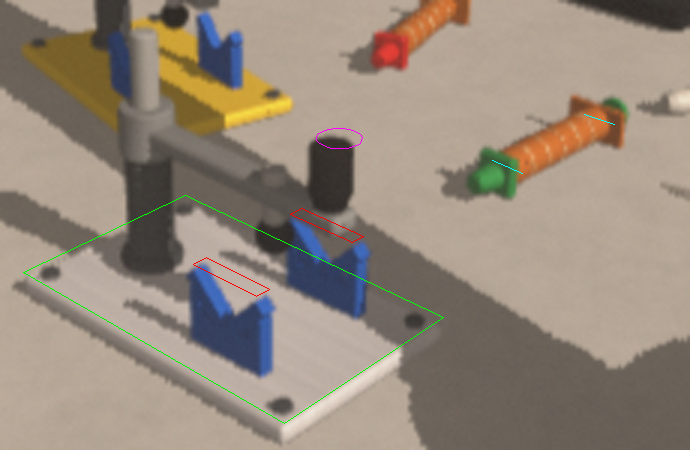

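The crops confirm the pieces. The grey cradle has its bar closed, with the knob at crop (92,331), and the green syringe is at (550,300). The red and yellow items stay clear. I'll refine the pose from the screws in both views.

```bash
python3 - <<'E'
from fit import *
c=capture("top");s=capture("scene")
tp=np.array([[104,65],[248,87],[206,348],[60,322]])/3+[145,180]-.3
sp=np.array([[50,272],[184,208],[415,321],[282,405]])/3+[160,190]-.3
kt=np.array([92,331])/3+[145,180];ks=np.array([332,143])/3+[160,190]
def res(q):
    S=K.copy();i=q[3];S[:,:2]-=np.sign(S[:,:2]-[.035,0])*i
    W=T(*q[:3],S);a=q[4]
    k=T(*q[:3],[.09-.125*np.cos(a),.125*np.sin(a),.118])[0]
    return np.concatenate([px(c,P)-t for P,t in zip(W,tp)]+[px(s,P)-t for P,t in zip(W,sp)]+[px(c,k)-kt,px(s,k)-ks])
r=least_squares(res,[.5,.03,-.17,.008,0]);print(r.x,r.fun.reshape(-1,2))
x,y,th=r.x[:3]
for n,a in(("closed",0),("60",1.05),("86",1.5)):
    print("knob",n,T(x,y,th,[.09-.125*np.cos(a),.125*np.sin(a),.1]))
st=sense();print(st["tcp_pos"],st["ee_rot"])
# syringe: scene-based check
for k in(-.046,.046):pass
m=max(silhouettes("scene","syringe_green"),key=lambda d:d["score"])["mask"]
im=s["img"];hsv=cv2.cvtColor(im,cv2.COLOR_RGB2HSV).astype(int);g=cv2.dilate(m.astype(np.uint8),np.ones((5,5)))>0
amb=g&(hsv[...,0]<22)&(hsv[...,1]>120);v,u=np.nonzero(amb);print("scene amber",atz(s,[u.mean(),v.mean()],.012))
E
```

```text
[ 0.4943  0.0303 -0.1808  0.0098  0.0184] [[ 0.0838 -0.3633]
 [ 0.3137 -0.2086]
 [ 0.0698 -0.5067]
 [-0.0488  0.4045]
 [ 0.084   0.1936]
 [ 0.1914  0.2624]
 [-0.3441 -0.1602]
 [-0.0391  0.171 ]
 [-0.6938  0.4224]
 [ 0.3752 -0.7319]]
knob closed [[0.4598 0.0366 0.1   ]]
knob 60 [[0.5411 0.132  0.1   ]]
knob 86 [[0.5965 0.1384 0.1   ]]
[ 0.1393 -0.6092  0.2226] [[-0.9748 -0.2229 -0.    ]
 [-0.2229  0.9748  0.    ]
 [ 0.      0.     -1.    ]]
scene amber [ 0.4582 -0.2296  0.012 ]
```

Emit:
step_arm:
  linear:
    - [-32.6,39.9,0]
    - [-32.6,39.9,0]
    - [-32.6,39.9,0]
    - [-32.6,39.9,0]
    - [-32.6,39.9,0]
    - [-32.6,39.9,0]
    - [-32.6,39.9,0]
    - [-32.6,39.9,0]
    - [-32.6,39.9,0]
    - [-32.6,39.9,0]
  delta_rot:
    - [0,0,0]
    - [0,0,0]
    - [0,0,0]
    - [0,0,0]
    - [0,0,0]
    - [0,0,0]
    - [0,0,0]
    - [0,0,0]
    - [0,0,0]
    - [0,0,0]
  grip: [40,40,40,40,40,40,40,40,40,40]

```text
time_s: 2.4
tcp_pos: [0.3688, -0.146, 0.2231]
ee_rot: [[-0.975, -0.223, 0.002], [-0.223, 0.975, -0.0], [-0.001, -0.0, -1.0]]
wrist_force: [0.9, -0.2, -0.2]
gripper_width: 0.464
gripper_force: 0.0
```

Emit:
step_arm:
  linear:
    - [-32.6,39.9,0]
    - [-32.6,39.9,0]
    - [-32.6,39.9,0]
    - [-32.6,39.9,0]
    - [0,0,0]
    - [0,0,0]
    - [0,0,0]
    - [0,0,0]
    - [0,0,0]
    - [0,0,0]
  delta_rot:
    - [0,0,0]
    - [0,0,0]
    - [0,0,0]
    - [0,0,0]
    - [0,0,-0.18]
    - [0,0,-0.18]
    - [0,0,-0.18]
    - [0,0,-0.18]
    - [0,0,-0.18]
    - [0,0,-0.18]
  grip: [40,40,40,40,40,40,40,40,40,40]

```text
time_s: 3.65
tcp_pos: [0.4597, 0.037, 0.2227]
ee_rot: [[-0.257, -0.966, 0.0], [-0.966, 0.257, 0.0], [-0.0, -0.0, -1.0]]
wrist_force: [-1.0, -0.3, 0.2]
gripper_width: 0.459
gripper_force: 0.0
```

Emit:
step_arm:
  linear:
    - [0,0,0]
    - [0,0,0]
    - [0,0,0]
    - [0,0,0]
    - [0,0,0]
    - [0,0,0]
    - [0,0,0]
    - [0,0,0]
    - [0,0,0]
    - [0,0,0]
  delta_rot:
    - [0,0,-0.18]
    - [0,0,-0.18]
    - [0,0,-0.18]
    - [0,0,-0.18]
    - [0,0,-0.18]
    - [0,0,-0.18]
    - [0,0,-0.18]
    - [0,0,-0.18]
    - [0,0,-0.18]
    - [0,0,0]
  grip: [40,40,40,40,40,40,40,40,40,40]

```text
time_s: 4.9
tcp_pos: [0.4597, 0.037, 0.2227]
ee_rot: [[0.976, -0.217, 0.0], [-0.217, -0.976, 0.0], [0.0, -0.0, -1.0]]
wrist_force: [0.7, 0.5, -0.5]
gripper_width: 0.463
gripper_force: 0.0
```

```bash
cat >> fit.py <<'E'
CR=(.4943,.0303,-.1808)
def need(target,xang=None):
    s=sense();R=np.array(s["ee_rot"]);d=R.T@(np.array(target)-s["tcp_pos"])*1000
    a=np.degrees(np.arctan2(R[1,0],R[0,0]));print("t",round(s["time_s"],2),"tcp",np.array(s["tcp_pos"]),"F",s["wrist_force"],"xang",a,"need tool mm",d.round(1),"rotz",None if xang is None else -np.radians((xang-a+180)%360-180))
def knob(a,dz=.097): return T(*CR,[.09-.125*np.cos(a),.125*np.sin(a),dz+.02*a])[0]
E
python3 - <<'E'
from fit import *
need(knob(0),-10.4);print(sense()["joints"],sense()["gripper_width"])
E
```

```text
t 4.9 tcp [0.4597 0.037  0.2227] F [ 0.7127  0.4744 -0.4701] xang -12.542027999328274 need tool mm [  0.2   0.4 125.7] rotz -0.03738544125818508
[ 24.8776   5.8632 -21.4264   0.0014 -62.693   52.5797] 0.46264081632996223
```

Emit:
step_arm:
  linear:
    - [0,0,40]
    - [0,0,40]
    - [0,0,30]
    - [0,0,16]
    - [0,0,0]
    - [0,0,0]
    - [0,0,0]
  delta_rot:
    - [0,0,-0.037]
    - [0,0,0]
    - [0,0,0]
    - [0,0,0]
    - [0,0,0]
    - [0,0,0]
    - [0,0,0]
  grip: [40,40,40,40,40,25,25]

```text
time_s: 5.78
tcp_pos: [0.4604, 0.0373, 0.0975]
ee_rot: [[0.984, -0.179, 0.002], [-0.179, -0.984, 0.001], [0.002, -0.001, -1.0]]
wrist_force: [0.6, -0.0, 0.4]
gripper_width: 0.327
gripper_force: 0.0
```

```bash
python3 - <<'E'
from fit import *
need(knob(0),-10.4);print(sense()["gripper_width"],sense()["gripper_force"])
ims=[cv2.resize(capture("scene")["img"][210:310,180:330,::-1],(400,267),interpolation=cv2.INTER_CUBIC),cv2.resize(capture("top")["img"][190:310,140:260,::-1],(267,267),interpolation=cv2.INTER_CUBIC)]
cv2.imwrite("pics/k1.png",np.hstack(ims))
# arc steps in tool frame: rotation +da about tool z (clockwise), N rows
da=.14; 
for s in(1,-1):print(s,125*np.sin(da),125*(1-np.cos(da)),20*da)
E
```

```text
t 5.78 tcp [0.4604 0.0373 0.0975] F [ 0.5819 -0.0497  0.3892] xang -10.331849091312161 need tool mm [-0.4  0.8  0.5] rotz 0.0011894577448288283
0.3271735006713415 0.0
1 17.44288933052956 1.2230004734203603 2.8000000000000003
-1 17.44288933052956 1.2230004734203603 2.8000000000000003
```

View pics/k1.png

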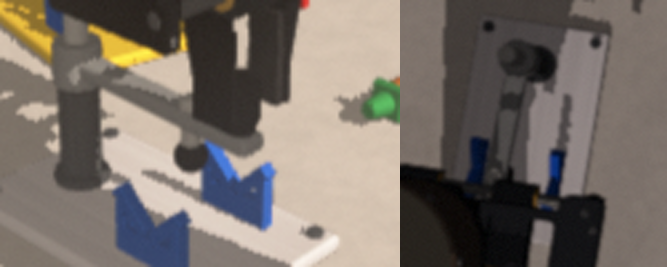

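The fingers straddle the knob, which is hidden between them, so I'll lead it round the arc.

Emit:
step_arm:
  linear:
    - [1.2,-17.4,-2.8]
    - [1.2,-17.4,-2.8]
    - [1.2,-17.4,-2.8]
    - [1.2,-17.4,-2.8]
    - [1.2,-17.4,-2.8]
  delta_rot:
    - [0,0,0.14]
    - [0,0,0.14]
    - [0,0,0.14]
    - [0,0,0.14]
    - [0,0,0.14]
  grip: [25,25,25,25,25]

```text
time_s: 6.5
tcp_pos: [0.5025, 0.1109, 0.1109]
ee_rot: [[0.634, -0.774, -0.001], [-0.774, -0.634, -0.001], [-0.0, 0.001, -1.0]]
wrist_force: [-0.4, -0.8, -0.0]
gripper_width: 0.287
gripper_force: 0.6
```

Emit:
step_arm:
  linear:
    - [1.2,-17.4,-2.8]
    - [1.2,-17.4,-2.8]
    - [1.2,-17.4,-2.8]
    - [1.2,-17.4,-2.8]
    - [1.2,-17.4,-2.8]
    - [0,0,0]
    - [0,0,0]
    - [0,0,0]
  delta_rot:
    - [0,0,0.14]
    - [0,0,0.14]
    - [0,0,0.14]
    - [0,0,0.14]
    - [0,0,0.14]
    - [0,0,0]
    - [0,0,0]
    - [0,0,0]
  grip: [25,25,25,25,25,25,25,25]

```text
time_s: 7.5
tcp_pos: [0.5828, 0.1395, 0.1246]
ee_rot: [[-0.008, -1.0, -0.0], [-1.0, 0.008, 0.0], [-0.0, 0.0, -1.0]]
wrist_force: [0.6, -0.9, 0.5]
gripper_width: 0.291
gripper_force: 0.0
```

```bash
python3 - <<'E'
from fit import *
need(knob(1.4),-90.6)
E
```

```text
t 7.5 tcp [0.5828 0.1395 0.1246] F [ 0.566  -0.9097  0.5447] xang -90.4493207910582 need tool mm [ 0.4 -1.3 -0.4] rotz 0.002629848310334815
```

Emit:
step_arm:
  linear:
    - [0,0,0]
    - [0,0,0]
    - [0,0,-40]
    - [0,0,-40]
    - [0,0,-20]
    - [0,0,0]
  delta_rot:
    - [0,0,0]
    - [0,0,0]
    - [0,0,0]
    - [0,0,0]
    - [0,0,0]
    - [0,0,0]
  grip: [55,55,55,55,55,55]

```text
time_s: 8.25
tcp_pos: [0.5842, 0.1399, 0.2264]
ee_rot: [[-0.009, -1.0, 0.004], [-1.0, 0.009, 0.002], [-0.002, -0.004, -1.0]]
wrist_force: [0.4, 0.3, 0.2]
gripper_width: 0.628
gripper_force: 0.0
```

Emit:
step_arm:
  linear:
    - [44.4,14.8,0]
    - [44.4,14.8,0]
    - [44.4,14.8,0]
    - [44.4,14.8,0]
    - [44.4,14.8,0]
    - [44.4,14.8,0]
    - [44.4,14.8,0]
    - [44.4,14.8,0]
    - [0,0,0]
    - [0,0,0]
  delta_rot:
    - [0,0,0]
    - [0,0,0]
    - [0,0,0]
    - [0,0,0]
    - [0,0,0]
    - [0,0,0]
    - [0,0,0]
    - [0,0,0]
    - [0,0,0.108]
    - [0,0,0.108]
  grip: [55,55,55,55,55,55,55,55,55,55]

```text
time_s: 9.5
tcp_pos: [0.4605, -0.2151, 0.2228]
ee_rot: [[-0.228, -0.974, -0.003], [-0.974, 0.228, 0.001], [-0.0, 0.003, -1.0]]
wrist_force: [0.2, 0.1, 0.4]
gripper_width: 0.633
gripper_force: 0.0
```

```bash
python3 - <<'E'
from fit import *
need([.462,-.215,.0045],-102.8)
s=capture("scene");c=capture("top")
kn=[px(s,knob(a,.118)) for a in(1.3,1.4,1.5)];print(kn)
A=cv2.resize(s["img"][150:330,150:390,::-1],(800,600),interpolation=cv2.INTER_CUBIC);cv2.imwrite("pics/s2.png",A)
E
```

```text
t 9.5 tcp [ 0.4605 -0.2151  0.2228] F [0.1786 0.0572 0.4168] xang -103.20156363462408 need tool mm [ -0.4  -2.1 218.3] rotz -0.0070086075804659895
[array([149.4154, 225.8607]), array([141.4625, 222.1527]), array([134.4076, 218.1615])]
```

View pics/s2.png

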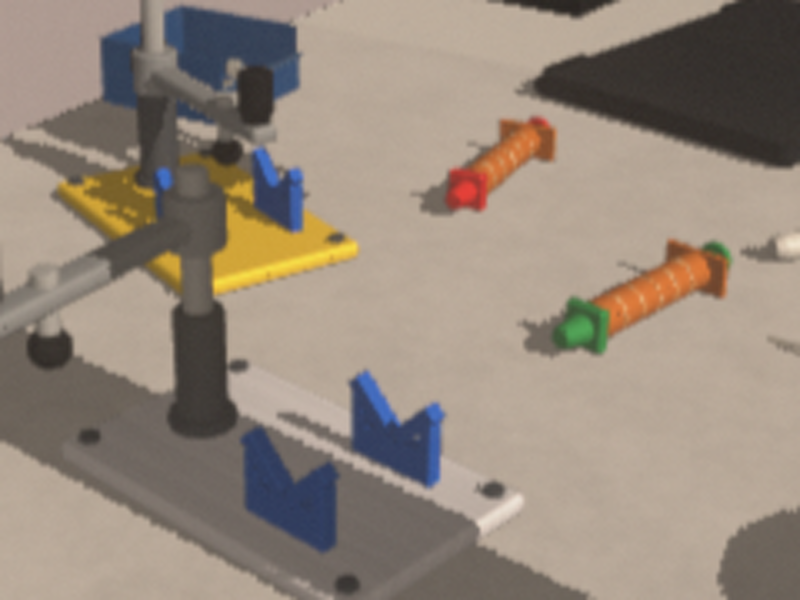

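The bar stands aside: it points left past crop (0,320), foot at (50,345). The green syringe is undisturbed at (640,295). Now the pick.

Emit:
step_arm:
  linear:
    - [0,-2,50]
    - [0,0,50]
    - [0,0,50]
    - [0,0,40]
    - [0,0,18]
    - [0,0,10]
    - [0,0,0]
    - [0,0,0]
  delta_rot:
    - [0,0,-0.007]
    - [0,0,0]
    - [0,0,0]
    - [0,0,0]
    - [0,0,0]
    - [0,0,0]
    - [0,0,0]
    - [0,0,0]
  grip: [55,55,55,55,55,55,55,55]

```text
time_s: 10.6
tcp_pos: [0.4644, -0.2151, 0.0073]
ee_rot: [[-0.216, -0.976, 0.002], [-0.976, 0.216, -0.0], [-0.0, -0.002, -1.0]]
wrist_force: [-0.4, 0.3, -0.9]
gripper_width: 0.632
gripper_force: 0.0
```

Emit:
step_arm:
  linear:
    - [0,0,0]
    - [0,0,0]
    - [0,0,0]
    - [0,0,0]
    - [0,0,0]
    - [0,0,0]
  delta_rot:
    - [0,0,0]
    - [0,0,0]
    - [0,0,0]
    - [0,0,0]
    - [0,0,0]
    - [0,0,0]
  grip: [15,15,15,15,15,15]

```text
time_s: 11.35
tcp_pos: [0.4636, -0.215, 0.0066]
ee_rot: [[-0.216, -0.976, -0.0], [-0.976, 0.216, 0.0], [0.0, 0.0, -1.0]]
wrist_force: [-1.2, 0.5, 1.8]
gripper_width: 0.242
gripper_force: 30.0
```

Emit:
step_arm:
  linear:
    - [0,0,-10]
    - [0,0,-40]
    - [0,0,-50]
    - [0,0,-50]
    - [0,0,-30]
    - [0,0,0]
  delta_rot:
    - [0,0,0]
    - [0,0,0]
    - [0,0,0]
    - [0,0,0]
    - [0,0,0]
    - [0,0,0]
  grip: [15,15,15,15,15,15]

```text
time_s: 12.1
tcp_pos: [0.4654, -0.2153, 0.1898]
ee_rot: [[-0.216, -0.976, 0.007], [-0.976, 0.216, -0.001], [-0.0, -0.007, -1.0]]
wrist_force: [-0.4, -0.1, -1.5]
gripper_width: 0.239
gripper_force: 30.0
```

```bash
python3 - <<'E'
from fit import *
tx,ty=T(*CR,[0,0,0])[0][:2]
need([tx,ty,.2],-100.36)
s=capture("scene");c=capture("top")
P=np.array(sense()["tcp_pos"]);R=np.array(sense()["ee_rot"])
o=P-R[:,2]*.008
g=s["img"][:,:,::-1].copy()
for k in(-.046,.046):
    p=px(s,o-R[:,0]*k);cv2.circle(g,tuple(int(v) for v in p),2,(255,255,0),-1);print(p)
u,v=px(s,o).astype(int)
cv2.imwrite("pics/g1.png",cv2.resize(g[max(0,v-75):v+75,max(0,u-100):u+100],(600,450),interpolation=cv2.INTER_CUBIC))
E
```

```text
t 12.1 tcp [ 0.4654 -0.2153  0.1898] F [-0.4205 -0.0759 -1.5089] xang -102.47070118307933 need tool mm [-246.    24.7  -10.3] rotz -0.0368386851704739
[366.9711 133.1918]
[334.1583 142.6701]
```

View pics/g1.png

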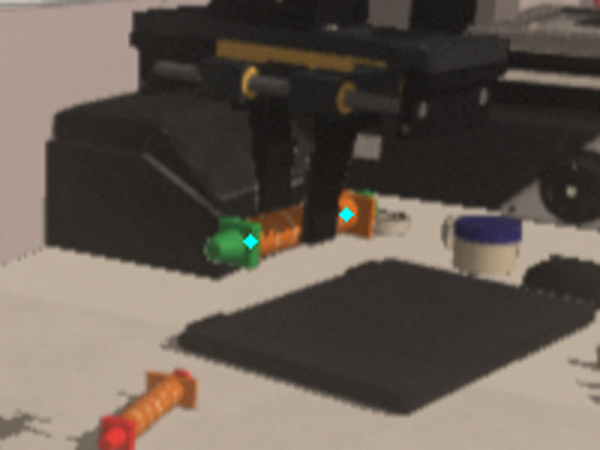

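The syringe is gripped level at mid barrel: collar at crop (240,242), flange at (362,215). The gripper body is wide along the closing direction, so I'll lean the tool back over the V to clear the post.

Emit:
step_arm:
  linear:
    - [-49.2,4.9,0]
    - [-49.2,4.9,0]
    - [-49.2,4.9,0]
    - [-49.2,4.9,0]
    - [-49.2,4.9,0]
    - [0,0,0]
    - [0,0,0]
    - [0,0,0]
    - [0,0,0]
  delta_rot:
    - [0,0,0]
    - [0,0,0]
    - [0,0,0]
    - [0,0,0]
    - [0,0,0]
    - [0,0,-0.037]
    - [0.14,0,0]
    - [0.14,0,0]
    - [0.14,0,0]
  grip: [15,15,15,15,15,15,15,15,15]

```text
time_s: 13.32
tcp_pos: [0.4942, 0.0267, 0.1867]
ee_rot: [[-0.185, -0.905, 0.383], [-0.983, 0.168, -0.079], [0.007, -0.391, -0.921]]
wrist_force: [1.1, -1.4, 0.7]
gripper_width: 0.241
gripper_force: 30.0
```

Emit:
step_arm:
  linear:
    - [0,0,0]
    - [0,0,0]
  delta_rot:
    - [0,0,0]
    - [0,0,0]
  grip: [15,15]

```text
time_s: 13.58
tcp_pos: [0.4961, 0.0265, 0.1881]
ee_rot: [[-0.187, -0.905, 0.382], [-0.982, 0.17, -0.078], [0.006, -0.389, -0.921]]
wrist_force: [-0.3, 0.2, 0.0]
gripper_width: 0.246
gripper_force: 30.0
```

```bash
cat >> fit.py <<'E'
def place(z,xo=0,yo=0):
    R=np.array(sense()["ee_rot"]);t=T(*CR,[xo,yo,z])[0];need(t+R[:,2]*.0054,-100.36);print(R.round(4).tolist(),sense()["gripper_force"])
    yc=np.array([-np.sin(CR[2]),np.cos(CR[2]),0]);w=np.cross(R[:,0],-yc);print("rot tool",R.T@w)
E
python3 - <<'E'
from fit import *
place(.075);place(.047)
E
```

```text
t 13.57 tcp [0.4961 0.0265 0.1881] F [-0.2603  0.1991  0.0489] xang -100.78476554072454 need tool mm [ -4.   46.3 108.6] rotz -0.007413557234657215
[[-0.1871, -0.9052, 0.3815], [-0.9823, 0.1701, -0.0782], [0.0059, -0.3894, -0.921]] 29.99941974878311
rot tool [ 0.     -0.0083 -0.0046]
t 13.57 tcp [0.4961 0.0265 0.1881] F [-0.2603  0.1991  0.0489] xang -100.78476554072454 need tool mm [ -4.2  57.2 134.4] rotz -0.007413557234657215
[[-0.1871, -0.9052, 0.3815], [-0.9823, 0.1701, -0.0782], [0.0059, -0.3894, -0.921]] 29.99941974878311
rot tool [ 0.     -0.0083 -0.0046]
```

Emit:
step_arm:
  linear:
    - [-1,11.6,27.1]
    - [-1,11.6,27.1]
    - [-1,11.6,27.1]
    - [-1,11.6,27.1]
    - [0,0,0]
  delta_rot:
    - [0,-0.008,-0.005]
    - [0,0,0]
    - [0,0,0]
    - [0,0,0]
    - [0,0,0]
  grip: [15,15,15,15,15]

```text
time_s: 14.2
tcp_pos: [0.504, 0.0299, 0.101]
ee_rot: [[-0.19, -0.909, 0.372], [-0.981, 0.167, -0.093], [0.022, -0.383, -0.924]]
wrist_force: [0.4, -0.7, -0.3]
gripper_width: 0.243
gripper_force: 30.0
```

```bash
python3 - <<'E'
from fit import *
place(.045)
s=capture("scene");c=capture("top")
g=s["img"][:,:,::-1].copy()
A=cv2.resize(g[180:330,150:350],(800,600),interpolation=cv2.INTER_CUBIC);cv2.imwrite("pics/p1.png",A)
E
```

```text
t 14.2 tcp [0.504  0.0299 0.101 ] F [ 0.3814 -0.6667 -0.2941] xang -100.96795546835027 need tool mm [ 0.2 30.3 53.5] rotz -0.010610824628216378
[[-0.1902, -0.9085, 0.372], [-0.9815, 0.1674, -0.0929], [0.0221, -0.3828, -0.9236]] 29.998824298381805
rot tool [-0.     -0.0245 -0.0013]
```

View pics/p1.png

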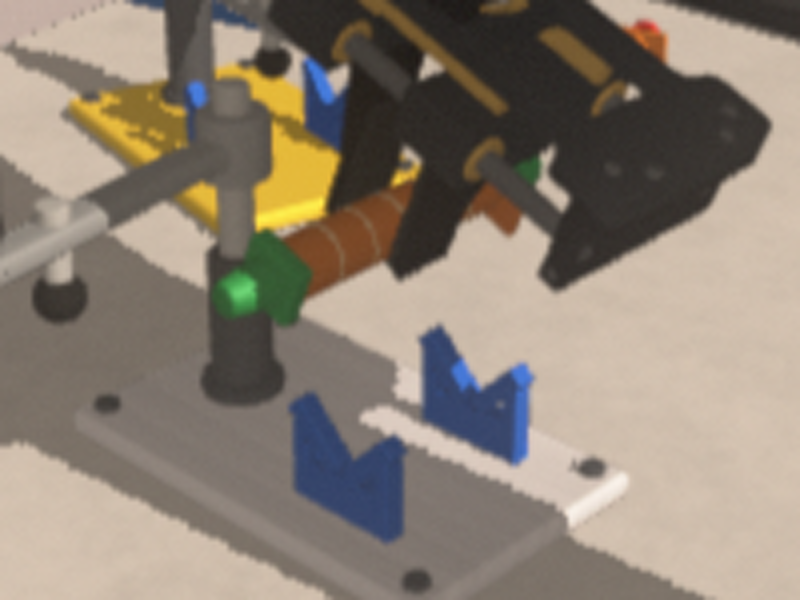

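The syringe hangs above and a little behind the V. The collar is at crop (270,280), the V blocks at (345,470) and (475,395), and the body is clear of the post. I'll settle and then correct.

Emit:
step_arm:
  linear:
    - [0,0,0]
    - [0,0,0]
  delta_rot:
    - [0,0,0]
    - [0,0,0]
  grip: [15,15]

```text
time_s: 14.55
tcp_pos: [0.5022, 0.0323, 0.1021]
ee_rot: [[-0.187, -0.908, 0.374], [-0.982, 0.165, -0.09], [0.02, -0.384, -0.923]]
wrist_force: [0.0, -0.4, -1.0]
gripper_width: 0.244
gripper_force: 30.0
```

```bash
python3 - <<'E'
from fit import *
place(.065);place(.045);print(sense()["joints"])
E
```

```text
t 14.55 tcp [0.5022 0.0323 0.1021] F [ 0.022  -0.4161 -1.0454] xang -100.75791978778122 need tool mm [ 2.7 21.1 36.9] rotz -0.006945010455619634
[[-0.1866, -0.9085, 0.374], [-0.9822, 0.1647, -0.0902], [0.0203, -0.3841, -0.9231]] 29.999503791332245
rot tool [ 0.     -0.0214  0.0014]
t 14.55 tcp [0.5022 0.0323 0.1021] F [ 0.022  -0.4161 -1.0454] xang -100.75791978778122 need tool mm [ 2.3 28.8 55.3] rotz -0.006945010455619634
[[-0.1866, -0.9085, 0.374], [-0.9822, 0.1647, -0.0902], [0.0203, -0.3841, -0.9231]] 29.999503791332245
rot tool [ 0.     -0.0214  0.0014]
[  10.9068    9.0242  -59.3608   84.8006   -9.2033 -104.4818]
```

Joints 3 and 5 are near their limits with this much lean, so I'll reduce it to about 14°.

Emit:
step_arm:
  linear:
    - [0,0,0]
    - [0,0,0]
    - [0,0,0]
    - [0,0,0]
  delta_rot:
    - [-0.07,0,0]
    - [-0.07,0,0]
    - [0,0,0]
    - [0,0,0]
  grip: [15,15,15,15]

```text
time_s: 15.05
tcp_pos: [0.521, 0.0176, 0.113]
ee_rot: [[-0.198, -0.916, 0.348], [-0.979, 0.17, -0.109], [0.04, -0.362, -0.931]]
wrist_force: [-0.5, -0.1, -0.7]
gripper_width: 0.247
gripper_force: 30.0
```

```bash
python3 - <<'E'
from fit import *
place(.07);place(.045);print(sense()["joints"])
E
```

```text
t 15.05 tcp [0.521  0.0176 0.113 ] F [-0.5463 -0.0776 -0.7418] xang -101.40277011877704 need tool mm [-8.9 42.2 34.7] rotz -0.018199771914071735
[[-0.1975, -0.9164, 0.348], [-0.9795, 0.1699, -0.1086], [0.0404, -0.3623, -0.9312]] 29.9995020031929
rot tool [ 0.     -0.0442 -0.0023]
t 15.05 tcp [0.521  0.0176 0.113 ] F [-0.5463 -0.0776 -0.7418] xang -101.40277011877704 need tool mm [-9.9 51.3 58. ] rotz -0.018199771914071735
[[-0.1975, -0.9164, 0.348], [-0.9795, 0.1699, -0.1086], [0.0404, -0.3623, -0.9312]] 29.9995020031929
rot tool [ 0.     -0.0442 -0.0023]
[ 20.093   10.3116 -52.8178  53.7145 -15.9495 -81.7456]
```

Emit:
step_arm:
  linear:
    - [0,0,0]
    - [0,0,0]
    - [0,0,0]
    - [0,0,0]
  delta_rot:
    - [0,0,0]
    - [0,0,0]
    - [0,0,0]
    - [0,0,0]
  grip: [15,15,15,15]

```text
time_s: 15.55
tcp_pos: [0.5213, 0.0169, 0.1129]
ee_rot: [[-0.2, -0.916, 0.347], [-0.979, 0.173, -0.109], [0.04, -0.362, -0.931]]
wrist_force: [0.2, -0.2, -0.4]
gripper_width: 0.243
gripper_force: 30.0
```

```bash
python3 - <<'E'
from fit import *
place(.07);place(.045);print(sense()["joints"])
E
```

```text
t 15.55 tcp [0.5213 0.0169 0.1129] F [ 0.209  -0.1694 -0.4379] xang -101.55883729174593 need tool mm [-9.4 42.6 34.5] rotz -0.020923657936658097
[[-0.2002, -0.9161, 0.3473], [-0.979, 0.1727, -0.1087], [0.0396, -0.3618, -0.9314]] 29.999482333660126
rot tool [-0.     -0.0445 -0.0052]
t 15.55 tcp [0.5213 0.0169 0.1129] F [ 0.209  -0.1694 -0.4379] xang -101.55883729174593 need tool mm [-10.4  51.6  57.8] rotz -0.020923657936658097
[[-0.2002, -0.9161, 0.3473], [-0.979, 0.1727, -0.1087], [0.0396, -0.3618, -0.9314]] 29.999482333660126
rot tool [-0.     -0.0445 -0.0052]
[ 20.0725  10.348  -52.7287  53.4346 -15.9942 -81.6071]
```

Emit:
step_arm:
  linear:
    - [0.8,-7,-19]
    - [0.8,-7,-19]
    - [0.8,-7,-19]
    - [0.8,-7,-19]
    - [0,0,0]
    - [0,0,0]
    - [0,0,0]
    - [0,0,0]
  delta_rot:
    - [0,0,0]
    - [0,0,0]
    - [0,0,0]
    - [0,0,0]
    - [-0.07,-0.02,0]
    - [-0.06,-0.02,0]
    - [0,0,0]
    - [0,0,0]
  grip: [15,15,15,15,15,15,15,15]

```text
time_s: 16.55
tcp_pos: [0.5192, 0.0169, 0.1933]
ee_rot: [[-0.189, -0.954, 0.233], [-0.982, 0.183, -0.047], [0.003, -0.237, -0.971]]
wrist_force: [0.5, -0.9, -0.5]
gripper_width: 0.24
gripper_force: 30.0
```

```bash
python3 - <<'E'
from fit import *
place(.15);place(.045);print(sense()["joints"])
E
```

```text
t 16.55 tcp [0.5192 0.0169 0.1933] F [ 0.4997 -0.9421 -0.4927] xang -100.88341068957529 need tool mm [-8.6 36.5 41.1] rotz -0.0091352398732227
[[-0.1888, -0.954, 0.2327], [-0.982, 0.1828, -0.0475], [0.0028, -0.2375, -0.9714]] 29.99954581260681
rot tool [-0.     -0.0049 -0.0082]
t 16.55 tcp [0.5192 0.0169 0.1933] F [ 0.4997 -0.9421 -0.4927] xang -100.88341068957529 need tool mm [ -8.9  61.5 143. ] rotz -0.0091352398732227
[[-0.1888, -0.954, 0.2327], [-0.982, 0.1828, -0.0475], [0.0028, -0.2375, -0.9714]] 29.99954581260681
rot tool [-0.     -0.0049 -0.0082]
[ 24.3838   6.7296 -30.8116  12.043  -41.893  -43.4853]
```

Emit:
step_arm:
  linear:
    - [-8.5,25,-6]
    - [0,6,24.2]
    - [0,6,24.2]
    - [0,6,24.2]
    - [0,6,24.2]
    - [0,0,0]
    - [0,0,0]
  delta_rot:
    - [0,-0.005,-0.008]
    - [0,0,0]
    - [0,0,0]
    - [0,0,0]
    - [0,0,0]
    - [0,0,0]
    - [0,0,0]
  grip: [15,15,15,15,15,15,15]

```text
time_s: 17.42
tcp_pos: [0.4963, 0.031, 0.0948]
ee_rot: [[-0.179, -0.955, 0.235], [-0.984, 0.174, -0.041], [-0.002, -0.239, -0.971]]
wrist_force: [-0.2, -0.5, 0.1]
gripper_width: 0.242
gripper_force: 30.0
```

```bash
python3 - <<'E'
from fit import *
place(.065);place(.045);print(sense()["joints"])
E
```

```text
t 17.43 tcp [0.4963 0.031  0.0948] F [-0.2295 -0.4525  0.0809] xang -100.3090136953157 need tool mm [ 1.1  8.9 33.9] rotz 0.0008898788901660582
[[-0.179, -0.9553, 0.2354], [-0.9839, 0.1742, -0.041], [-0.0019, -0.239, -0.971]] 29.999516308307648
rot tool [0.     0.002  0.0004]
t 17.43 tcp [0.4963 0.031  0.0948] F [-0.2295 -0.4525  0.0809] xang -100.3090136953157 need tool mm [ 1.2 13.7 53.3] rotz 0.0008898788901660582
[[-0.179, -0.9553, 0.2354], [-0.9839, 0.1742, -0.041], [-0.0019, -0.239, -0.971]] 29.999516308307648
rot tool [0.     0.002  0.0004]
[ 26.4019  12.1859 -44.2405  20.584  -23.7124 -54.8997]
```

Emit:
step_arm:
  linear:
    - [0.4,3,11.5]
    - [0.4,3,11.5]
    - [0.4,3,11]
    - [0,0,0]
    - [0,0,0]
  delta_rot:
    - [0,0.002,0]
    - [0,0,0]
    - [0,0,0]
    - [0,0,0]
    - [0,0,0]
  grip: [15,15,15,15,15]

```text
time_s: 18.05
tcp_pos: [0.4961, 0.0301, 0.0601]
ee_rot: [[-0.18, -0.955, 0.236], [-0.984, 0.175, -0.042], [-0.001, -0.24, -0.971]]
wrist_force: [-0.3, -0.7, -0.2]
gripper_width: 0.247
gripper_force: 30.0
```

```bash
python3 - <<'E'
from fit import *
place(.045);print(sense()["joints"])
s=capture("scene");c=capture("top")
A=cv2.resize(s["img"][180:330,150:350,::-1],(800,600),interpolation=cv2.INTER_CUBIC);cv2.imwrite("pics/p2.png",A)
E
```

```text
t 18.05 tcp [0.4961 0.0301 0.0601] F [-0.2646 -0.65   -0.1633] xang -100.36654769191766 need tool mm [ 0.2  5.4 19.6] rotz -0.00011427878236939471
[[-0.1799, -0.9549, 0.2362], [-0.9837, 0.1749, -0.0423], [-0.0009, -0.24, -0.9708]] 29.999472498893738
rot tool [-0.      0.0008 -0.0003]
[ 24.708   15.4556 -49.3757  30.3098 -15.7734 -63.6488]
```

View pics/p2.png

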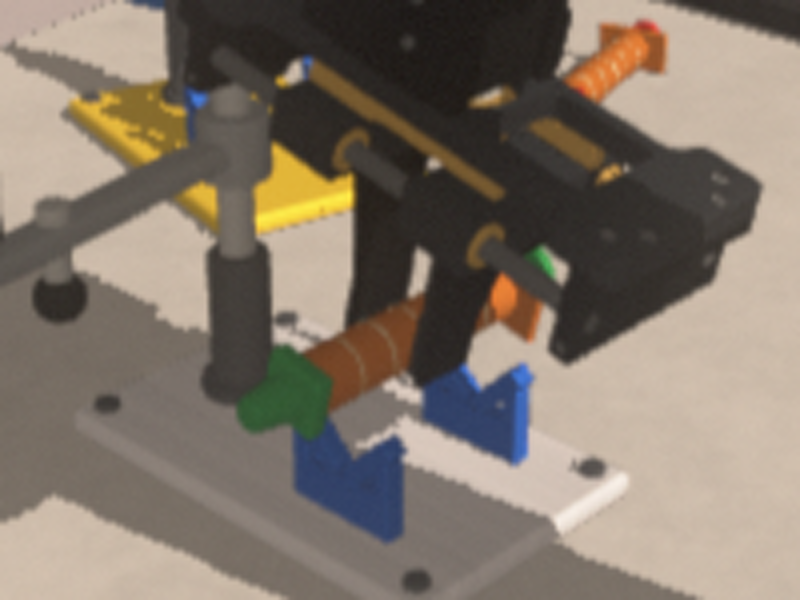

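Emit:
step_arm:
  linear:
    - [0,1.6,6]
    - [0,1.6,6]
    - [0,0,0]
    - [0,0,0]
  delta_rot:
    - [0,0,0]
    - [0,0,0]
    - [0,0,0]
    - [0,0,0]
  grip: [15,15,15,15]

```text
time_s: 18.65
tcp_pos: [0.4954, 0.0299, 0.047]
ee_rot: [[-0.18, -0.955, 0.235], [-0.984, 0.175, -0.043], [-0.0, -0.239, -0.971]]
wrist_force: [0.5, 0.4, 0.1]
gripper_width: 0.242
gripper_force: 30.0
```

```bash
python3 - <<'E'
from fit import *
place(.045);print(sense()["joints"])
E
```

```text
t 18.65 tcp [0.4954 0.0299 0.047 ] F [0.5213 0.4216 0.1348] xang -100.38200147365067 need tool mm [-0.2  1.6  7.1] rotz -0.00038399815549506434
[[-0.1802, -0.9552, 0.235], [-0.9836, 0.175, -0.0428], [-0.0002, -0.2388, -0.9711]] 29.999493956565857
rot tool [-0.      0.0001 -0.0004]
[ 22.925   16.6172 -52.1601  38.3829 -12.1774 -70.2914]
```

Emit:
step_arm:
  linear:
    - [0,0.6,2.5]
    - [0,0.6,2.5]
    - [0,0,0]
    - [0,0,0]
  delta_rot:
    - [0,0,0]
    - [0,0,0]
    - [0,0,0]
    - [0,0,0]
  grip: [15,15,15,15]

```text
time_s: 19.15
tcp_pos: [0.4956, 0.0302, 0.0421]
ee_rot: [[-0.18, -0.955, 0.236], [-0.984, 0.175, -0.042], [-0.001, -0.239, -0.971]]
wrist_force: [-1.5, 1.3, 4.7]
gripper_width: 0.242
gripper_force: 30.0
```

```bash
python3 - <<'E'
from fit import *
place(.045);print(sense()["joints"])
E
```

```text
t 19.15 tcp [0.4956 0.0302 0.0421] F [-1.5158  1.3405  4.6694] xang -100.3531691431709 need tool mm [0.1 0.5 2.3] rotz 0.0001192209423998402
[[-0.1797, -0.9551, 0.2355], [-0.9837, 0.1746, -0.0424], [-0.0006, -0.2393, -0.9709]] 30.00000089406967
rot tool [ 0.      0.0006 -0.0001]
[ 21.4191  17.0001 -53.6928  44.2769 -10.3555 -74.834 ]
```

Emit:
step_arm:
  linear:
    - [0,0,0]
    - [0,0,0]
    - [0,0,0]
    - [0,-2.4,-9.7]
    - [0,-4.8,-19.4]
    - [0,-4.8,-19.4]
    - [0,-7.2,-29]
    - [0,-12,-48.5]
    - [0,0,0]
  delta_rot:
    - [0,0,0]
    - [0,0,0]
    - [0,0,0]
    - [0,0,0]
    - [0,0,0]
    - [0,0,0]
    - [0,0,0]
    - [0,0,0]
    - [0,0,0]
  grip: [50,50,50,50,50,50,50,50,50]

```text
time_s: 20.27
tcp_pos: [0.498, 0.0312, 0.1754]
ee_rot: [[-0.179, -0.953, 0.242], [-0.984, 0.175, -0.039], [-0.005, -0.246, -0.969]]
wrist_force: [-0.4, -0.4, -0.8]
gripper_width: 0.577
gripper_force: 0.0
```

```bash
python3 - <<'E'
from fit import *
need(knob(1.4)+[0,0,.1],-90.6);print(sense()["joints"])
s=capture("scene");c=capture("top");g=s["img"][:,:,::-1].copy();h=c["img"][:,:,::-1].copy()
for cam,im in((s,g),(c,h)):
    for P in T(*CR,[[0,.036,.045],[0,-.036,.045]]):cv2.circle(im,tuple(int(round(v)) for v in px(cam,P)),1,(255,255,0),-1)
for l in("syringe_green",):
    print([(d["point"],d["score"],px(s,T(*CR,[0,0,.045])[0])) for d in landmark_of("scene",l)],[(d["point"],d["score"],px(c,T(*CR,[0,0,.045])[0])) for d in landmark_of("top",l)])
A=cv2.resize(g[190:310,150:310],(480,360),interpolation=cv2.INTER_CUBIC);B=cv2.resize(h[190:310,150:250],(300,360),interpolation=cv2.INTER_CUBIC);cv2.imwrite("pics/r1.png",np.hstack([A,B]))
E
```

```text
t 20.27 tcp [0.498  0.0312 0.1754] F [-0.4268 -0.3755 -0.8005] xang -100.33609524310312 need tool mm [-121.9  -75.4  -31.4] rotz -0.16992691827990747
[ 27.1956   5.585  -35.7813  13.7093 -37.9016 -47.6176]
[([254.8, 278.2], 0.62, array([252.7748, 275.9942]))] [([189.7, 268.2], 0.77, array([189.3008, 267.4379]))]
```

View pics/r1.png

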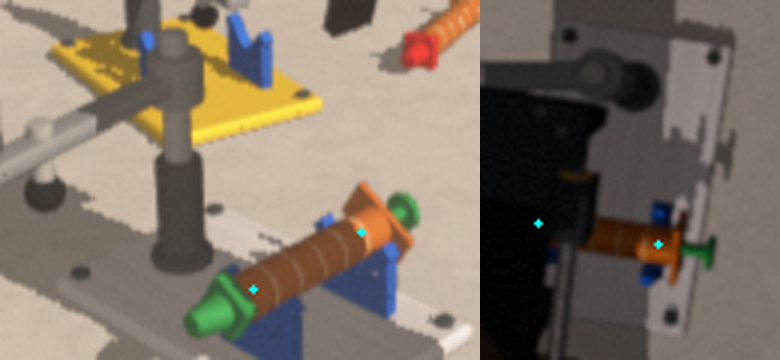

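The syringe is seated in both V blocks, with the collar at (225,300) and the flange at (378,225) outside them. The bar is still aside. Now back to the knob.

Emit:
step_arm:
  linear:
    - [0,-7,-29]
    - [0,0,0]
    - [0,0,0]
    - [0,0,0]
    - [0,0,0]
  delta_rot:
    - [0,0,0]
    - [-0.124,0,0]
    - [-0.124,0,0]
    - [0,0,-0.17]
    - [0,0,0]
  grip: [40,40,40,40,40]

```text
time_s: 21.1
tcp_pos: [0.4946, 0.0293, 0.1991]
ee_rot: [[-0.014, -1.0, -0.011], [-1.0, 0.014, -0.0], [0.001, 0.011, -1.0]]
wrist_force: [-1.2, -0.3, -0.6]
gripper_width: 0.461
gripper_force: 0.0
```

```bash
python3 - <<'E'
from fit import *
need(knob(1.39)+[0,0,.08],-90);print(sense()["ee_rot"].round(3).tolist())
E
```

```text
t 21.1 tcp [0.4946 0.0293 0.1991] F [-1.2426 -0.3246 -0.5625] xang -90.78702146136041 need tool mm [-111.   -86.6   -6.7] rotz -0.013736115784596494
[[-0.014, -1.0, -0.011], [-1.0, 0.014, -0.0], [0.001, 0.011, -1.0]]
```

Emit:
step_arm:
  linear:
    - [-37,-28.9,-2.2]
    - [-37,-28.9,-2.2]
    - [-37,-28.8,-2.2]
    - [0,0,0]
    - [0,0,0]
  delta_rot:
    - [0.01,0,-0.013]
    - [0,0,0]
    - [0,0,0]
    - [0,0,0]
    - [0,0,0]
  grip: [40,40,40,40,40]

```text
time_s: 21.72
tcp_pos: [0.581, 0.1402, 0.2065]
ee_rot: [[0.001, -1.0, -0.0], [-1.0, -0.001, -0.0], [0.0, 0.0, -1.0]]
wrist_force: [-0.7, 0.4, 0.0]
gripper_width: 0.461
gripper_force: 0.0
```

```bash
python3 - <<'E'
from fit import *
need(knob(1.39),-90)
E
```

```text
t 21.73 tcp [0.581  0.1402 0.2065] F [-0.7066  0.423   0.0211] xang -89.96620680118127 need tool mm [ 1.  -1.9 81.7] rotz 0.0005898025841678601
```

Emit:
step_arm:
  linear:
    - [0.5,-1,40]
    - [0.5,-0.9,30]
    - [0,0,11.5]
    - [0,0,0]
    - [0,0,0]
    - [0,0,0]
    - [0,0,0]
  delta_rot:
    - [0,0,0]
    - [0,0,0]
    - [0,0,0]
    - [0,0,0]
    - [0,0,0]
    - [0,0,0]
    - [0,0,0]
  grip: [40,40,40,40,25,25,25]

```text
time_s: 22.6
tcp_pos: [0.5845, 0.1398, 0.1269]
ee_rot: [[0.002, -1.0, 0.004], [-1.0, -0.002, 0.002], [-0.002, -0.004, -1.0]]
wrist_force: [-0.9, -0.1, -0.3]
gripper_width: 0.297
gripper_force: 0.0
```

```bash
python3 - <<'E'
from fit import *
need(knob(1.39),-90);print(sense()["gripper_width"])
E
```

```text
t 22.6 tcp [0.5845 0.1398 0.1269] F [-0.8924 -0.0976 -0.3383] xang -89.88916682251728 need tool mm [0.7 1.6 2.1] rotz 0.0019344038675209146
0.29682123559131635
```

Emit:
step_arm:
  linear:
    - [1.2,17.4,2.8]
    - [1.2,17.4,2.8]
    - [1.2,17.4,2.8]
    - [1.2,17.4,2.8]
    - [1.2,17.4,2.8]
    - [0,0,0]
  delta_rot:
    - [0,0,-0.14]
    - [0,0,-0.14]
    - [0,0,-0.14]
    - [0,0,-0.14]
    - [0,0,-0.14]
    - [0,0,0]
  grip: [25,25,25,25,25,25]

```text
time_s: 23.35
tcp_pos: [0.5033, 0.1099, 0.1123]
ee_rot: [[0.644, -0.765, 0.002], [-0.765, -0.644, 0.001], [0.001, -0.002, -1.0]]
wrist_force: [0.7, -0.7, 1.2]
gripper_width: 0.285
gripper_force: 0.0
```

Emit:
step_arm:
  linear:
    - [1.2,17.4,2.8]
    - [1.2,17.4,2.8]
    - [1.2,17.4,2.8]
    - [0,0,0]
    - [0,0,0]
  delta_rot:
    - [0,0,-0.14]
    - [0,0,-0.14]
    - [0,0,-0.14]
    - [0,0,0]
    - [0,0,0]
  grip: [25,25,25,25,25]

```text
time_s: 23.98
tcp_pos: [0.4731, 0.0698, 0.1038]
ee_rot: [[0.9, -0.436, 0.003], [-0.436, -0.9, 0.001], [0.003, -0.003, -1.0]]
wrist_force: [0.9, -0.1, -0.0]
gripper_width: 0.289
gripper_force: 0.0
```

```bash
python3 - <<'E'
from fit import *
need(knob(0.28),-26.4);need(knob(0),-10.4);print(sense()["gripper_width"])
E
```

```text
t 23.98 tcp [0.4731 0.0698 0.1038] F [ 0.9132 -0.1496 -0.0457] xang -25.873938715187368 need tool mm [-1.9  1.   1.2] rotz 0.009181501487252233
t 23.98 tcp [0.4731 0.0698 0.1038] F [ 0.9132 -0.1496 -0.0457] xang -25.873938715187368 need tool mm [ 2.6 35.6  6.7] rotz -0.2700711788318405
0.2894193500083842
```

Emit:
step_arm:
  linear:
    - [1.2,17.4,2.8]
    - [1.2,17.4,2.8]
    - [0,0,0]
    - [0,1.5,0]
    - [0,0,0]
  delta_rot:
    - [0,0,-0.14]
    - [0,0,-0.13]
    - [0,0,0]
    - [0,0,0]
    - [0,0,0]
  grip: [25,25,25,25,25]

```text
time_s: 24.6
tcp_pos: [0.4618, 0.0352, 0.0979]
ee_rot: [[0.984, -0.179, 0.003], [-0.179, -0.984, 0.001], [0.003, -0.002, -1.0]]
wrist_force: [0.8, 0.3, 0.2]
gripper_width: 0.29
gripper_force: 0.2
```

```bash
python3 - <<'E'
from fit import *
need(knob(0),-10.4);print(sense()["gripper_width"],sense()["gripper_force"])
E
```

```text
t 24.6 tcp [0.4618 0.0352 0.0979] F [0.8447 0.3368 0.2201] xang -10.300715858833978 need tool mm [-2.1 -1.   0.9] rotz 0.0017328351583617075
0.2902907760487479 0.21307619796061772
```

Now I'll nudge it to the stop, watching the force.

Emit:
step_arm:
  linear:
    - [0,1.5,0]
    - [0,1.5,0]
    - [0,0,0]
  delta_rot:
    - [0,0,0]
    - [0,0,0]
    - [0,0,0]
  grip: [25,25,25]

```text
time_s: 24.98
tcp_pos: [0.4613, 0.0325, 0.0979]
ee_rot: [[0.984, -0.178, 0.004], [-0.178, -0.984, 0.002], [0.004, -0.003, -1.0]]
wrist_force: [1.0, 4.4, -1.0]
gripper_width: 0.282
gripper_force: 2.5
```

The stop is felt at 4.4 N. Back off, open and rise.

Emit:
step_arm:
  linear:
    - [0,-3,0]
    - [0,0,0]
    - [0,0,0]
    - [0,0,0]
    - [0,0,-30]
    - [0,0,-50]
    - [0,0,-50]
    - [-40,0,0]
    - [0,0,0]
  delta_rot:
    - [0,0,0]
    - [0,0,0]
    - [0,0,0]
    - [0,0,0]
    - [0,0,0]
    - [0,0,0]
    - [0,0,0]
    - [0,0,0]
    - [0,0,0]
  grip: [34,34,34,34,34,34,34,34,34]

```text
time_s: 26.1
tcp_pos: [0.4196, 0.0414, 0.2282]
ee_rot: [[0.984, -0.177, 0.003], [-0.177, -0.984, 0.002], [0.002, -0.002, -1.0]]
wrist_force: [1.0, 0.1, 0.1]
gripper_width: 0.39
gripper_force: 0.0
```

```bash
python3 - <<'E'
from fit import *
need(knob(0),-10.4)
s=capture("scene");g=s["img"][:,:,::-1].copy()
A=cv2.resize(g[170:320,150:350],(800,600),interpolation=cv2.INTER_CUBIC);cv2.imwrite("pics/f1.png",A)
print([(d["point"],d["score"],px(s,T(*CR,[0,0,.045])[0])) for d in landmark_of("scene","syringe_green")],px(s,knob(0,.118)),px(s,knob(.12,.118)))
E
```

```text
t 26.1 tcp [0.4196 0.0414 0.2282] F [0.9526 0.1382 0.144 ] xang -10.20199234048422 need tool mm [ 40.2  -2.1 131.3] rotz 0.0034558856027182617
[([255.0, 279.2], 0.95, array([252.7748, 275.9942]))] [272.2411 236.3476] [263.8342 238.2005]
```

View pics/f1.png

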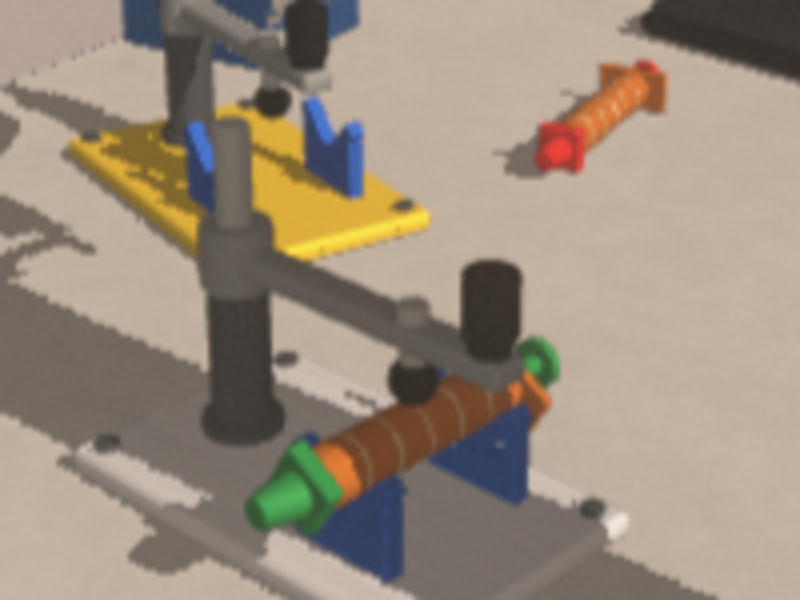

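The bar is closed: the knob's pixel (272.7,237.5) matches a = 0, which predicts (272.2,236.3). The foot rests on the seated barrel, and the red syringe is untouched.

```bash
python3 -c "
from station import *
print(finish_job())"
```

```text
the job is handed in; nothing more can be done
None
```

The job is handed in at about 26 s: the green-capped syringe lies seated in both V blocks with the clamp bar swung back to its stop and its foot on the barrel, and the red-capped syringe and yellow look-alike cradle were left alone; the hand-in returned no verdict.

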